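# Walk a stuck crosshead free with a mallet

### The job

Adhesive has gummed the sliding crosshead of the cell clamping jig onto its two guide rods: take the mallet from its rubber mat and, tapping lightly with its head on the crosshead's two upright lugs in turn, walk the crosshead back from the cells until it stands fully home against both stop collars on the rods. Go a little at a time so that neither end ever gets more than about 8 mm ahead of the other, keep the gripper off the crosshead, and leave the row of cells and everything else where it is. Then lay the mallet flat on its mat again, with all of it on the mat.

Things in the scene. Friction and masses are not known exactly. Their poses are not given: they have to be found in the camera images.
- jig: Fixed cell clamping jig, base plate 200 x 216 x 10 mm. Origin: centre of the plate's underside, bench level; x (roughly away from the robot) is the crosshead's way home, y left. 12 mm guide rods along x at y = +-85, axes 30 mm up; blocks at their ends (x = -88, +83) 44 mm high; fence at x = -87, 36 mm high; a stop collar on each rod, front face at x = 48; screw knob behind to x = 114 mm.
- crosshead: Grey crosshead on both rods: low bar (to 37 mm up, 16 mm thick), a 26 mm long boss on each rod, over each an upright lug 34 mm wide, 14 mm thick, up to 96 mm. Origin midway at bench level, axes like the jig's when square; jig x = 35 mm when home, each end 18 to 26 mm short at the start. Each boss drags by 8 N on its own rod: pushing a lug moves that end alone, and it stays where left.
- lug_left (a point): Surface centre of the round steel striking button (28 mm across, 3 mm proud) on the robot-side face of the left lug (jig y = +85 mm), 72 mm above the bench. At jig x = 25 mm when this end is home.
- lug_right (a point): The same on the right lug (y = -85 mm).
- cell_row: Row of three lying cells in two black brackets, loose in the jig between fence and crosshead: 79 x 70 x 28 mm, standing on the base plate, so that its top is 38 mm above the bench. Origin at the centre of its underside.
- mallet: Nylon-faced mallet, 0.28 kg, handle roughly towards the robot. x along the handle to the head, y along the head, z up; origin under the head's centre, at its underside. Head 80 mm along y, a flat round 44 mm white face at each end, 40 mm from the handle's axis. Handle 21 to 26 mm thick, 20 to 115 mm behind the head's axis, then a 36 mm knob to 150 mm. Lying, it slopes 2 degrees to the knob.
- mallet_head (a point): Centre of the mallet's head, on the handle's axis, 22 mm above the surface it lies on.
- mallet_tail (a point): Point on the handle's axis inside the end knob, 145 mm from the head's centre.
- mat: Black rubber mat, 250 x 130 x 4 mm, long side along its x, fixed on the bench to the left or the right of the jig. Origin at the centre of its underside.
- flux_bottle: White dropper bottle with a blue cap, 39 mm wide, 94 mm high, loose; origin at the centre of its base.
- electrode_tray: Wooden block with spare electrode tips, 40 x 60 x 37 mm, loose; origin at the centre of its base.
- spacer_block: White plastic block 27 x 56 x 20 mm, loose; origin at the centre of its base.

How it is judged (in metres and radians):
On the way, in this order (a step that is already met when the one before it is completed fails the run):
1. the mallet is lifted clear of its mat (z of mallet_head in the frame of mat above 0.05 m), for 0.2 s.
2. both ends of the crosshead are home against their stop collars (within 2 mm) (x of each of lug_left, lug_right in the frame of jig above 0.023 m), for 0.2 s.
At the end, for the whole second after the job is handed in: Both ends of the crosshead stand within 2 mm of their stop collars, and the mallet lies at rest on its mat: the centre of its head and the end of its handle both within the mat's outline and no more than 34 mm above the bench (all of step 2 and x of mallet_head in the frame of mat between -0.125 and 0.125 m and y of mallet_head in the frame of mat between -0.065 and 0.065 m and z of each of mallet_head, mallet_tail in the frame of mat below 0.034 m and x of mallet_tail in the frame of mat between -0.125 and 0.125 m and y of mallet_tail in the frame of mat between -0.065 and 0.065 m and linear speed of mallet below 0.01 m/s); the robot touches nothing.
It fails at once if one end of the crosshead gets more than 10 mm ahead of the other (angle between the x axis of crosshead and the x axis of jig, either way round above 0.0588 rad).
It fails at once if the crosshead is knocked hard (moves faster than 0.3 m/s) (linear speed of crosshead above 0.3 m/s).
It fails at once if the gripper or the arm touches the crosshead (contact force between any of the fingers, the arm and crosshead above 1 N).
It fails at once if the row of cells is shifted by more than 6 mm (distance of cell_row from where it was at the start of the episode above 0.006 m).
It fails at once if the bottle, the tip block or the spacer is shifted by more than 30 mm (distance of any of flux_bottle, electrode_tray, spacer_block from where it was at the start of the episode above 0.03 m).
It also fails if it takes over 61 s, if anything falls off the work surface, if the arm or the gripper's body presses on something with over 40 N, if the wrist force passes 120 N, or if a joint passes its speed limit or range.

### The arm

A 6-joint arm with a two-finger parallel gripper is mounted at the origin on a cart in front of the work surface, level with it; the furniture and walls round the work are solid. World frame = base frame: x ahead of the robot, y to its left, z up, the work surface at z = 0. Lengths are in mm, angles in rad, forces in N, time in s.
With the tool pointing down it reaches from about 275 to 750 mm from the base axis. Payload 10.2 kg.
Tool frame: the origin (TCP) lies at the very end of the fingers, on their centre line; the grasp point (between the pads) lies 19 mm behind it; z points along the fingers, y is the line along which they close (so a half turn about z gives the same grasp; the last joint's range is limited). The gripper opens to 85 mm and grips with 20 to 120 N. Pads are 22 mm wide; open, the fingers measure 114 mm over their backs; the gripper's body (76 mm by 85 mm) begins 54 mm behind the grasp point. The pads swing forward as they close: fully open they stand 13 mm farther back than shut.
Start: joints at [1.072, 0.313, 1.498, -0, 1.331, -0.223], TCP at [142.979, 505.161, 231.294] pointing down, gripper open.
Joint ranges: [-2.94, 2.94], [-0.97, 2.17], [0.19, 2.56], [-1.23, 4.37], [0.02, 3.11], [-2.88, 2.88]. Speed limits (rad/s): [2.39, 2.39, 3.01, 3.14, 3.14, 3.14].

### API

Orientations are given as a rotation vector (axis times angle).
In Python, from cell import r, eyes gives the robot as it stands.
- The arm moves only by the tool apply_moves, never from a script. Its argument "motion" is text: rows parted by semicolons, each of 6 numbers parted by spaces: the shift along the world's x, y, z in m, then the turn, a rotation vector about the world's x, y, z in degrees. In form: tx ty tz wx wy wz; .... A call has 1 to 10 rows; each row shifts and turns the commanded pose from where the row before left it; what a row does not reach is not made up. A row lasts 1/12 s, in which the tool goes at most 41.7 mm and 7.16 degrees, less where a joint would pass 70% of its speed; a pose out of reach is approached as far as the arm can. A call is refused whole if a number of a shift passes 0.0417 or a number of a turn 7.16, either way. A call with a gripper value outside its range is refused whole. "grip" is the closure in counts, from 0 (fully open) to 255 (shut), set as the call begins (left out, the last holds). The fingers move at their own pace and stop on an object; "newtons" is the grip in N (left out, the last holds). Time passes only in rows, so rows that do not move let the fingers close. It gives the time, the measured TCP pose, the force, the opening and the grip force at its end, in the units of the state.
- r.read_state(): the state, without advancing time (a new reading comes with each control period).
- eyes.camera(name): name is "scene" or "top" or "wrist"; returns the picture (480x640x3 uint8, red, green, blue); there is no depth.
- eyes.calibration(name): a dict with "fx", "fy", "cx", "cy" (pixels), "position" and "orientation" of the camera in the world. Camera axes: x right, y down, z forward; pixel columns grow to the right and rows downward; lengths in mm; the calibration is good to about 2 mm. The wrist camera is an equidistant fisheye: a pixel r from the principal point sees the ray r / f radians off the axis. A picture is of the moment at which its call begins: read the wrist's pose just before it. calibration takes no time and is no camera call; for the wrist camera it gives the pose at the moment of the call.
- r.sign_off(): hands the job in; it is judged then, once.
The state is a dict: "clock": time; "joint_pos": joint angles; "dq": joint speeds; "joint_torque": joint torques, N m; "ee_pos": TCP position; "eef_rot": TCP orientation; "ft_force": force on the tool from outside, world axes, zero at the start; "wrist_torque": the same for the moment, N m; "gripper_width": finger opening in mm; "finger_force": force on a finger pad.
Only numpy, scipy, OpenCV 4.12 (cv2) and the standard library are available. Lean on these libraries where they do the work, as an engineer would, in place of code of your own. Each camera call takes 0.05 s, during which the arm holds its last target. There are 200 camera calls.

## Working session

There is one attempt and no reset: what is moved stays moved. The work goes in short steps, Python scripts to look and compute and a tool call to move; the robot and the scene stay as the last step left them, time stands still between calls to the robot, and variables do not carry over. Pictures are saved under pics/ and viewed, at most 10 in all, crops included, and the job is handed in when it is done.

Besides the shell and the picture viewer there is one more tool, called after ">>>" as a command line: name --argument value ..., lists and objects as JSON in quotes. apply_moves: Moves the arm, as the interface text tells. Its arguments: {"type":"object","properties":{"motion":{"type":"string"},"grip":{"type":"number"},"newtons":{"type":"number"}},"required":["motion"]}

```bash
mkdir -p pics; cat > h.py <<'E'
import numpy as np, cv2
from scipy.spatial.transform import Rotation as R
from cell import r, eyes
def Rm(o):
    o=np.array(o,float)
    if o.shape==(3,3): return o
    return R.from_rotvec(o).as_matrix() if o.size==3 else R.from_quat(o).as_matrix()
def snap(n,f):
    im=eyes.camera(n); cv2.imwrite('pics/'+f,im[:,:,::-1]); return im
def ray(n,u,v,c=None):
    c=c or eyes.calibration(n)
    x=(u-c['cx'])/c['fx']; y=(v-c['cy'])/c['fy']
    if n=='wrist':
        t=np.hypot(x,y); d=np.array([x/t*np.sin(t),y/t*np.sin(t),np.cos(t)]) if t>1e-9 else np.array([0,0,1.])
    else: d=np.array([x,y,1.])
    return np.array(c['position'],float),Rm(c['orientation'])@d
def onz(n,u,v,z,c=None):
    p,d=ray(n,u,v,c); return p+d*(z-p[2])/d[2]
def proj(n,P,c=None):
    c=c or eyes.calibration(n)
    q=Rm(c['orientation']).T@(np.array(P,float)-np.array(c['position']))
    return c['cx']+c['fx']*q[0]/q[2], c['cy']+c['fy']*q[1]/q[2]
E
python3 - <<'E'
from h import *
for n in('scene','top'):
    snap(n,n+'0.png'); print(n,eyes.calibration(n))
print(eyes.calibration('wrist')); print(r.read_state())
E
```

```text
scene {'fx': 541.9190965712606, 'fy': 541.9190965712606, 'cx': 315.2041054992875, 'cy': 245.02911830216897, 'position': array([-265.60202406, -491.13433819,  680.32325179]), 'orientation': array([-1.93157363,  1.08345799, -0.56392116])}
top {'fx': 464.2894190037757, 'fy': 464.2894190037757, 'cx': 312.7315514317916, 'cy': 237.5923414962237, 'position': array([ 330.44867965,   -6.91545155, 1007.0641001 ]), 'orientation': array([-2.11246045,  2.1231452 , -0.19879925])}
{'fx': 371.64829954431775, 'fy': 371.64829954431775, 'cx': 318.3168537024593, 'cy': 241.10996741597634, 'position': array([ 66.31675145, 527.48164218, 374.08934377]), 'orientation': array([2.29466732, 1.7345567 , 0.2774476 ])}
{'clock': 0.1, 'joint_pos': array([ 1.07161243e+00,  3.13370968e-01,  1.49831185e+00,  8.36856938e-06,
        1.33103779e+00, -2.23391872e-01]), 'dq': array([-0.00013923, -0.0028523 , -0.00247488,  0.00096601, -0.00104328,
       -0.0019203 ]), 'joint_torque': array([ 2.59996596e-03, -4.12901580e+01, -2.60141516e+01, -1.94664626e-04,
        3.05439367e-03,  1.26212905e-05]), 'ee_pos': array([142.85944153, 504.9597844 , 230.82266928]), 'eef_rot': array([-4.31788641e-01, -3.11136746e+00,  1.65267686e-03]), 'ft_force': array([-0.18028762, -0.33976704, -0.3887134 ]), 'wrist_torque': array([-0.00183784,  0.02885136,  0.02406964]), 'finger_force': 0.0, 'gripper_width': 85.61967914713128}
```

View pics/scene0.png

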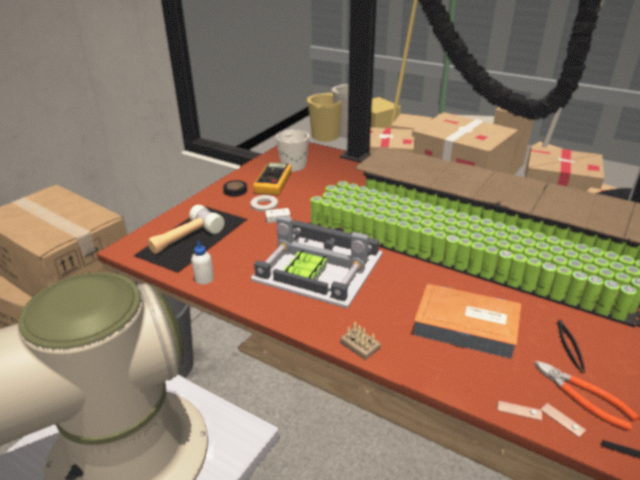

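View pics/top0.png

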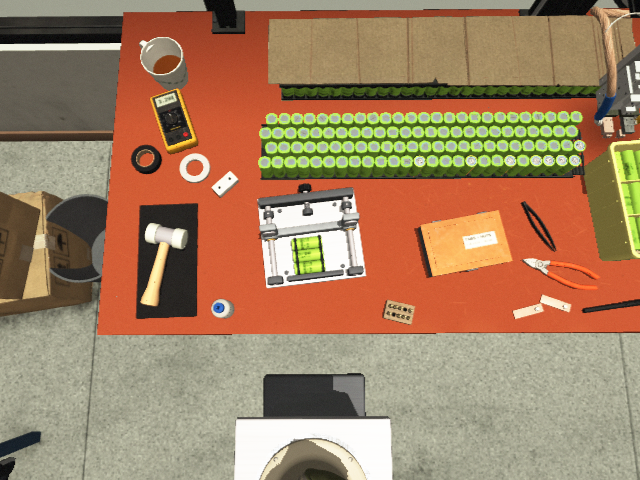

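The scene view shows the mallet on its mat to the left of the jig. In the top view the mallet head is at about (166,235), the knob at (150,298), the mat spans (138-198, 204-318), the jig is at about (312,238), the bottle is at (222,308), and the crosshead lugs are near (268,228) and (350,220). I'll zoom in on the top view.

```bash
python3 - <<'E'
from h import *
im=cv2.imread('pics/top0.png')
c=cv2.resize(im[175:325,125:385],None,fx=3,fy=3,interpolation=cv2.INTER_CUBIC)
cv2.imwrite('pics/topz.png',c)
m=(im.max(2)<60).astype(np.uint8); m[:,:130]=0;m[:,205:]=0;m[:195]=0;m[330:]=0
# mat outline (with mallet filled by hull)
cs=max(cv2.findContours(m,0,1)[0],key=cv2.contourArea); box=cv2.boxPoints(cv2.minAreaRect(cv2.convexHull(cs)))
print('mat',[np.round(onz('top',*p,4)[:2],1) for p in box])
for u,v,z in [(222,308,94),(399,312,37),(225,184,20)]: print(np.round(onz('top',u,v,z),1))
E
```

```text
mat [array([353.5, 374.4]), array([606.4, 388.8]), array([604.1, 256. ]), array([351.5, 247.9])]
[369.8 175.1  94. ]
[ 362.3 -179.2   37. ]
[645.2 192.2  20. ]
```

View pics/topz.png

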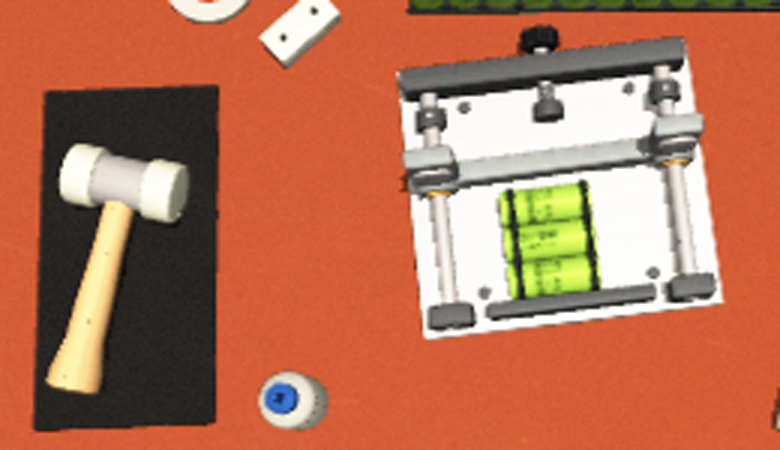

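Zoomed top view, in zoom pixels (each 1/3 of an image pixel):
- **Jig:** plate corners at about (397,72), (687,45), (722,302) and (426,338).
- **Crosshead:** lugs at about (428,158) and (678,128).
- **Mallet:** head centre at about (125,183), handle end at about (74,387).

```bash
python3 - <<'E'
from h import *
im=cv2.imread('pics/top0.png')
Z=lambda u,v,z: onz('top',125+u/3-.33,175+v/3-.33,z)[:2]
# plate corners: FL(+x,+y), FR, BR, BL
px=[(397,72),(687,45),(722,302),(426,338)]
W=np.array([Z(u,v,10) for u,v in px]); print(W.round(1),[round(float(np.linalg.norm(W[i]-W[(i+1)%4])),1) for i in range(4)])
J=np.array([(100,108),(100,-108),(-100,-108),(-100,108)],float)
wc=W.mean(0); H=J.T@(W-wc); th=np.arctan2(H[0,1]-H[1,0],H[0,0]+H[1,1]); print('jig',wc.round(1),np.degrees(th))
Rj=np.array([[np.cos(th),-np.sin(th)],[np.sin(th),np.cos(th)]])
for n,u,v in [('L top-back-l',403,152),('L back r',452,147),('L front l',406,166),('L front r',456,161),('R back l',653,119),('R back r',701,113),('R front l',656,135),('R front r',704,129)]:
    print(n,(Rj.T@(Z(u,v,96)-wc)).round(1))
for n,x,y in (('L',25,85),('R',25,-85)): print('home button',n,(wc+Rj@[x,y]).round(1))
# mallet: handle mask
hsv=cv2.cvtColor(im,cv2.COLOR_BGR2HSV); m=((hsv[...,0]>12)&(hsv[...,0]<28)&(hsv[...,1]>60)&(hsv[...,2]>120)).astype(np.uint8)
m[:,:135]=0;m[:,200:]=0;m[:200]=0;m[320:]=0
v,u=np.nonzero(m); P=np.array([onz('top',a,b,24)[:2] for a,b in zip(u,v)]);
c=P.mean(0); d=np.linalg.svd(P-c)[2][0]; d*=np.sign(d[0]); s=(P-c)@d; print('handle',len(u),c.round(1),d.round(3),s.min().round(1),s.max().round(1))
print('tail end',(c+d*s.min()).round(1),'front',(c+d*s.max()).round(1),'head click',Z(125,183,30).round(1))
g=(hsv[...,2]>110)&(hsv[...,1]<60); g[:,:140]=0;g[:,197:]=0;g[:210]=0;g[260:]=0
v,u=np.nonzero(g); P=np.array([onz('top',a,b,30)[:2] for a,b in zip(u,v)]);print('head',P.mean(0).round(1),np.linalg.svd(P-P.mean(0))[2][0].round(3))
E
```

```text
[[ 613.9  121.8]
 [ 633.4  -93.7]
 [ 441.5 -114.7]
 [ 416.8   97.4]] [216.4, 193.0, 213.6, 198.6]
jig [526.4   2.7] 6.2470693858486595
L top-back-l [ 18.6 101.5]
L back r [18.3 68.5]
L front l [  8.8 100.4]
L front r [ 8.4 66.8]
R back l [ 22.  -67.7]
R back r [  22.4 -100.4]
R front l [ 10.8 -68.4]
R front r [  11.2 -100.9]
home button L [542.   89.9]
home button R [560.5 -79.1]
handle 796 [439.9 333. ] [ 0.981 -0.196] -60.6 76.1
tail end [380.6 344.9] front [514.6 318. ] head click [527.  312.7]
head [528.  314.2] [-0.221 -0.975]
```

>>> apply_moves --motion "0.032 -0.0177 0 0 0 0.4;0.032 -0.0177 0 0 0 0.4;0.032 -0.0177 0 0 0 0.4;0.032 -0.0177 0 0 0 0.4;0.032 -0.0177 0 0 0 0.4;0.032 -0.0177 0 0 0 0.4;0.032 -0.0177 0 0 0 0.4;0.032 -0.0177 0 0 0 0.4;0.032 -0.0177 0 0 0 0.4;0.032 -0.0177 0 0 0 0.4" --grip 0 --newtons 100

```text
clock: 0.93
ee_pos: [464.3, 326.9, 231.0]
eef_rot: [-0.323, -3.124, 0.001]
ft_force: [0.6, 0.7, -0.3]
gripper_width: 85.4
finger_force: 0.0
```

>>> apply_moves --motion "0 0 -0.02 0 0 0;0 0 -0.02 0 0 0;0 0 0 0 0 0;0 0 0 0 0 0"

```text
clock: 1.27
ee_pos: [462.6, 328.0, 190.8]
eef_rot: [-0.323, -3.123, 0.002]
ft_force: [-0.3, -0.4, 0.0]
gripper_width: 85.5
finger_force: 0.0
```

```bash
python3 - <<'E'
from h import *
c=eyes.calibration('wrist'); np.save('w1.npy',c,allow_pickle=True); im=snap('wrist','w1.png'); s=r.read_state(); print(s['ee_pos'],s['eef_rot'],s['clock'],s['joint_pos'],c['position'])
E
```

```text
[462.96408302 328.41343447 191.99591474] [3.22353759e-01 3.12473717e+00 2.29239785e-04] 1.3167 [ 4.10638423e-01  4.37527612e-01  1.42468378e+00 -6.83786780e-06
  1.27907250e+00 -9.54559467e-01] [384.90839015 345.11769407 334.24476198]
```

View pics/w1.png

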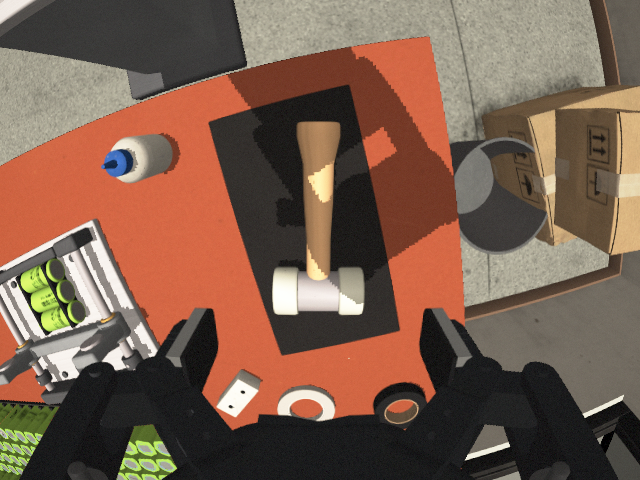

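Wrist view: the handle runs vertically from the knob end at (318,124) to the head centre at (319,290), with the white faces at x=275 and 363. The mat corners are about (209,122), (349,85), (399,329) and (283,354).

```bash
python3 - <<'E'
from h import *
c=np.load('w1.npy',allow_pickle=True).item()
for n,u,v,z in [('head',319,289,30),('faceL',365,288,26),('faceR',272,291,26),('tail',318,124,24),('neck',318,276,26),('m',209,122,4),('m',349,85,4),('m',399,329,4),('m',283,354,4)]:
    print(n,onz('wrist',u,v,z,c).round(1))
E
```

```text
head [526.7 316.2  30. ]
faceL [536.5 357.4  26. ]
faceR [521.9 272.9  26. ]
tail [384.9 345.   24. ]
neck [515.6 317.6  26. ]
m [360.1 250.2   4. ]
m [356.  378.5   4. ]
m [602.9 386.4   4. ]
m [607.8 259.7   4. ]
```

>>> apply_moves --motion "0 0 -0.034 0 0 0;0 0 -0.034 0 0 0;0 0 -0.034 0 0 0;0 0 -0.034 0 0 0;0 0 -0.024 0 0 0;0 0 -0.015 0 0 0;0 0 -0.007 0 0 0;0 0 0 0 0 0;0 0 0 0 0 0"

```text
clock: 2.07
ee_pos: [463.7, 328.7, 10.7]
eef_rot: [0.322, 3.123, 0.002]
ft_force: [-0.2, 0.3, 0.3]
gripper_width: 85.3
finger_force: 0.0
```

>>> apply_moves --motion "0 0 0 0 0 0;0 0 0 0 0 0;0 0 0 0 0 0;0 0 0 0 0 0;0 0 0 0 0 0;0 0 0 0 0 0;0 0 0 0 0 0;0 0 0 0 0 0;0 0 0 0 0 0;0 0 0 0 0 0" --grip 255 --newtons 100

```text
clock: 2.9
ee_pos: [463.2, 328.2, 9.8]
eef_rot: [0.323, 3.124, 0.0]
ft_force: [-2.4, -1.6, 5.0]
gripper_width: 19.5
finger_force: 97.7
```

>>> apply_moves --motion "0 0 0.01 0 0 0;0 0 0.025 0 0 0;0 0 0.035 0 0 0;0 0 0.035 0 0 0;0 0 0.025 0 0 0;0 0 0 0 0 0;0 0 0 0 0 0;0 0 0 0 0 0"

```text
clock: 3.57
ee_pos: [462.2, 327.8, 138.1]
eef_rot: [-0.323, -3.123, 0.002]
ft_force: [-0.2, -0.5, -2.6]
gripper_width: 19.5
finger_force: 98.2
```

>>> apply_moves --motion "-0.002 -0.018 0 0 0 -6;-0.002 -0.018 0 0 0 -7;-0.002 -0.018 0 0 0 -7;-0.002 -0.018 0 0 0 -7;-0.002 -0.018 0 0 0 -7;-0.002 -0.018 0 0 0 -7;-0.002 -0.018 0 0 0 -7;-0.002 -0.018 0 0 0 -7;-0.002 -0.018 0 0 0 -7;0 -0.02 0 0 0 -7"

```text
clock: 4.4
ee_pos: [443.7, 145.5, 137.8]
eef_rot: [-2.041, -2.385, 0.004]
ft_force: [-0.8, -1.0, -2.5]
gripper_width: 19.0
finger_force: 98.2
```

>>> apply_moves --motion "0 0 0 0 0 -3;0 0 0 0 0 0;0 0 0 0 0 0;0 0 0 0 0 0"

```text
clock: 4.73
ee_pos: [444.6, 146.5, 138.6]
eef_rot: [-2.095, -2.34, 0.001]
ft_force: [-1.2, -0.7, -2.9]
gripper_width: 19.1
finger_force: 98.3
```

```bash
python3 - <<'E'
from h import *
c=eyes.calibration('wrist'); np.save('w2.npy',c,allow_pickle=True); im=snap('wrist','w2.png'); s=r.read_state(); print(s['ee_pos'],s['eef_rot'],s['clock'],s['joint_pos'],c['position'])
snap('scene','s2.png');im=snap('top','t2.png')
z=lambda f,a: cv2.resize(cv2.imread('pics/'+f)[a[0]:a[1],a[2]:a[3]],(400,300),interpolation=cv2.INTER_CUBIC)
cv2.imwrite('pics/c2.png',np.hstack([z('s2.png',(180,315,210,390)),z('t2.png',(165,300,220,400))]))
E
```

```text
[444.70255923 146.58535165 138.77165097] [-2.09496210e+00 -2.33997936e+00  1.09045975e-03] 4.7833 [ 6.73424089e-02  2.90500030e-01  1.78923360e+00  1.27235540e-04
  1.06293784e+00 -4.31013357e-02] [436.26114223 226.54791456 281.89985329]
```

View pics/w2.png

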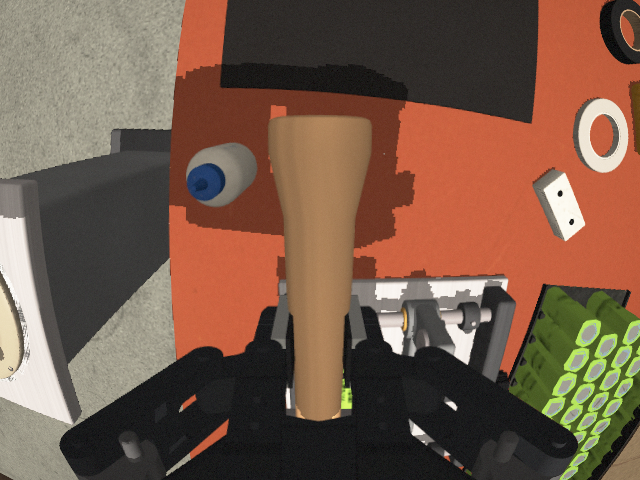

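View pics/c2.png

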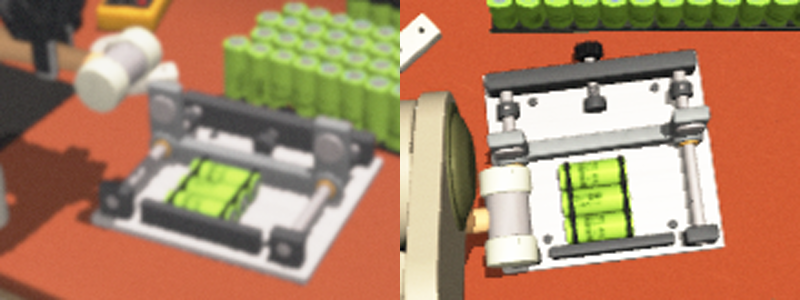

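The wrist view shows the mallet held straight with its handle to the left. The composite shows the head just in front of the left lug and parallel to the rods, with the buttons at about scene (283,227) and (358,243).

>>> apply_moves --motion "0 0 -0.02 0 0 0;0 0 -0.03 0 0 0;0 0 -0.02 0 0 0;0 0 -0.01 0 0 0;0 0 0 0 0 0;0 0 0 0 0 0;0 0 0 0 0 0"

```text
clock: 5.47
ee_pos: [445.8, 146.3, 60.5]
eef_rot: [2.097, 2.338, 0.002]
ft_force: [-0.3, 0.1, -1.7]
gripper_width: 19.2
finger_force: 98.1
```

```bash
python3 - <<'E'
from h import *
th=np.radians(6.3); Rj=np.array([[np.cos(th),-np.sin(th)],[np.sin(th),np.cos(th)]])
for u,v in[(283.3,227.2),(358.5,243)]:
    p=onz('scene',u,v,72); print(p.round(1),(Rj.T@(p[:2]-[526.4,2.7])).round(1))
snap('scene','s3.png');im=snap('top','t3.png')
z=lambda f,a: cv2.resize(cv2.imread('pics/'+f)[a[0]:a[1],a[2]:a[3]],(400,300),interpolation=cv2.INTER_CUBIC)
cv2.imwrite('pics/c3.png',np.hstack([z('s3.png',(195,270,250,350)),z('t3.png',(185,275,245,365))]))
E
```

```text
[529.5  91.5  72. ] [12.8 87.9]
[557.3 -74.9  72. ] [ 22.2 -80.5]
```

View pics/c3.png

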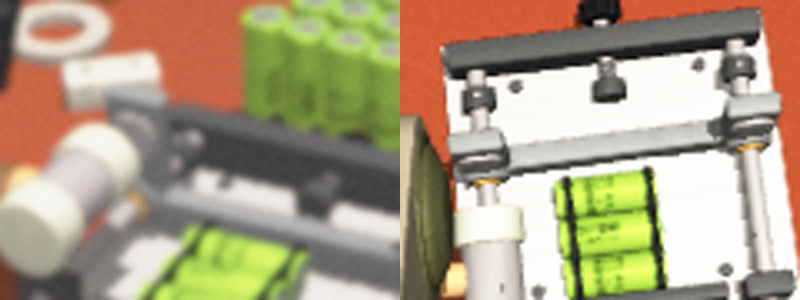

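The crops show the head aligned with the left lug with a gap of about 25-30 mm. The right end looks slightly ahead, so I'll tap the left first.

>>> apply_moves --motion "0.01 0.0011 0 0 0 0;0.01 0.0011 0 0 0 0;0.002 0.0002 0 0 0 0;0 0 0 0 0 0"

```text
clock: 5.9
ee_pos: [467.5, 148.6, 59.8]
eef_rot: [2.097, 2.338, 0.001]
ft_force: [-0.2, -0.2, -2.4]
gripper_width: 19.1
finger_force: 98.3
```

>>> apply_moves --motion "0.002 0.0002 0 0 0 0;0.001 0.0001 0 0 0 0;0 0 0 0 0 0"

```text
clock: 6.15
ee_pos: [469.9, 148.9, 59.4]
eef_rot: [2.098, 2.338, 0.0]
ft_force: [1.5, 0.0, -2.2]
gripper_width: 19.5
finger_force: 98.3
```

>>> apply_moves --motion "0.002 0.0002 0 0 0 0;0.001 0.0001 0 0 0 0;0 0 0 0 0 0"

```text
clock: 6.4
ee_pos: [473.1, 149.2, 59.3]
eef_rot: [2.098, 2.338, 0.0]
ft_force: [0.0, 0.6, -2.1]
gripper_width: 18.8
finger_force: 98.3
```

>>> apply_moves --motion "0.002 0.0002 0 0 0 0;0 0 0 0 0 0"

```text
clock: 6.57
ee_pos: [475.2, 149.4, 59.3]
eef_rot: [-2.098, -2.338, -0.0]
ft_force: [-0.2, -0.1, -3.3]
gripper_width: 18.8
finger_force: 98.3
```

>>> apply_moves --motion "0.0015 0.0002 0 0 0 0;0.001 0.0001 0 0 0 0;0 0 0 0 0 0"

```text
clock: 6.82
ee_pos: [476.3, 149.8, 59.1]
eef_rot: [-2.097, -2.336, 0.004]
ft_force: [-6.0, -0.3, 2.1]
gripper_width: 19.9
finger_force: 99.0
```

>>> apply_moves --motion "0.0015 0.0002 0 0 0 0;0.001 0.0001 0 0 0 0;0 0 0 0 0 0"

```text
clock: 7.07
ee_pos: [478.8, 150.2, 59.1]
eef_rot: [-2.097, -2.336, 0.003]
ft_force: [-6.9, 0.4, 1.8]
gripper_width: 19.2
finger_force: 99.0
```

>>> apply_moves --motion "0.0015 0.0002 0 0 0 0;0.001 0.0001 0 0 0 0;0 0 0 0 0 0"

```text
clock: 7.32
ee_pos: [481.1, 150.6, 59.0]
eef_rot: [-2.097, -2.335, 0.004]
ft_force: [-6.4, 2.0, 0.7]
gripper_width: 19.2
finger_force: 98.9
```

>>> apply_moves --motion "-0.012 -0.0013 0 0 0 0;-0.013 -0.0014 0 0 0 0;0.002 -0.018 0 0 0 0;0.0037 -0.033 0 0 0 0;0.0042 -0.038 0 0 0 0;0.0042 -0.038 0 0 0 0;0.0031 -0.028 0 0 0 0;0.0015 -0.014 0 0 0 0;0 0 0 0 0 0;0 0 0 0 0 0"

```text
clock: 8.15
ee_pos: [476.2, -21.7, 59.3]
eef_rot: [-2.1, -2.337, -0.0]
ft_force: [-0.5, 0.2, -1.9]
gripper_width: 19.5
finger_force: 98.4
```

>>> apply_moves --motion "0.008 0.0009 0 0 0 0;0.004 0.0004 0 0 0 0;0.002 0.0002 0 0 0 0;0 0 0 0 0 0"

```text
clock: 8.48
ee_pos: [490.7, -19.2, 59.3]
eef_rot: [2.096, 2.34, 0.0]
ft_force: [-0.4, 0.5, -2.2]
gripper_width: 19.3
finger_force: 98.4
```

>>> apply_moves --motion "0.0015 0.0002 0 0 0 0;0.0015 0.0001 0 0 0 0;0 0 0 0 0 0"

```text
clock: 8.73
ee_pos: [493.4, -19.5, 59.3]
eef_rot: [2.098, 2.339, 0.0]
ft_force: [0.1, -0.1, -3.0]
gripper_width: 19.5
finger_force: 98.4
```

>>> apply_moves --motion "0.0015 0.0002 0 0 0 0;0.0015 0.0001 0 0 0 0;0 0 0 0 0 0"

```text
clock: 8.98
ee_pos: [496.4, -19.4, 59.3]
eef_rot: [2.098, 2.338, 0.0]
ft_force: [0.5, 0.2, -2.4]
gripper_width: 19.5
finger_force: 98.4
```

>>> apply_moves --motion "0.0015 0.0002 0 0 0 0;0.0015 0.0001 0 0 0 0;0 0 0 0 0 0"

```text
clock: 9.23
ee_pos: [498.1, -18.9, 59.0]
eef_rot: [-2.097, -2.336, 0.003]
ft_force: [-6.8, -0.6, 1.2]
gripper_width: 19.2
finger_force: 99.1
```

>>> apply_moves --motion "0.0015 0.0002 0 0 0 0;0.0015 0.0001 0 0 0 0;0 0 0 0 0 0"

```text
clock: 9.48
ee_pos: [501.0, -18.8, 59.0]
eef_rot: [-2.097, -2.335, 0.003]
ft_force: [-7.4, -1.2, 0.9]
gripper_width: 19.0
finger_force: 99.1
```

>>> apply_moves --motion "0.0015 0.0002 0 0 0 0;0.0015 0.0001 0 0 0 0;0.001 0.0001 0 0 0 0;0 0 0 0 0 0"

```text
clock: 9.82
ee_pos: [505.0, -18.5, 59.0]
eef_rot: [-2.097, -2.335, 0.004]
ft_force: [-8.1, -2.5, 0.7]
gripper_width: 19.3
finger_force: 99.2
```

>>> apply_moves --motion "-0.012 -0.0013 0 0 0 0;-0.013 -0.0014 0 0 0 0;-0.002 0.018 0 0 0 0;-0.0037 0.033 0 0 0 0;-0.0042 0.038 0 0 0 0;-0.0042 0.038 0 0 0 0;-0.0031 0.028 0 0 0 0;-0.0015 0.014 0 0 0 0;0 0 0 0 0 0;0.008 0.0009 0 0 0 0"

```text
clock: 10.65
ee_pos: [469.8, 149.2, 59.2]
eef_rot: [-2.096, -2.34, 0.001]
ft_force: [0.4, -1.0, -2.7]
gripper_width: 19.1
finger_force: 98.6
```

>>> apply_moves --motion "0.006 0.0006 0 0 0 0;0.002 0.0002 0 0 0 0;0.002 0.0002 0 0 0 0;0 0 0 0 0 0"

```text
clock: 10.98
ee_pos: [480.5, 149.1, 59.1]
eef_rot: [-2.099, -2.336, 0.002]
ft_force: [-1.3, -1.7, -2.2]
gripper_width: 19.3
finger_force: 98.6
```

>>> apply_moves --motion "0.002 0.0002 0 0 0 0;0.0015 0.0002 0 0 0 0;0.0015 0.0001 0 0 0 0;0.0015 0.0002 0 0 0 0;0.0015 0.0002 0 0 0 0;0.0015 0.0001 0 0 0 0;0.0015 0.0002 0 0 0 0;0 0 0 0 0 0"

```text
clock: 11.65
ee_pos: [490.2, 150.9, 58.9]
eef_rot: [-2.098, -2.335, 0.004]
ft_force: [-6.1, 0.2, 0.3]
gripper_width: 19.2
finger_force: 99.2
```

>>> apply_moves --motion "-0.012 -0.0013 0 0 0 0;-0.013 -0.0014 0 0 0 0;0.002 -0.018 0 0 0 0;0.0037 -0.033 0 0 0 0;0.0042 -0.038 0 0 0 0;0.0042 -0.038 0 0 0 0;0.0031 -0.028 0 0 0 0;0.0015 -0.014 0 0 0 0;0 0 0 0 0 0;0.008 0.0009 0 0 0 0"

```text
clock: 12.48
ee_pos: [492.5, -20.1, 59.2]
eef_rot: [-2.1, -2.335, 0.001]
ft_force: [-0.2, -0.6, -3.1]
gripper_width: 18.9
finger_force: 98.6
```

>>> apply_moves --motion "0.006 0.0006 0 0 0 0;0.002 0.0002 0 0 0 0;0.002 0.0002 0 0 0 0;0 0 0 0 0 0"

```text
clock: 12.82
ee_pos: [503.5, -18.0, 59.2]
eef_rot: [2.096, 2.34, 0.0]
ft_force: [-0.6, -0.3, -2.7]
gripper_width: 19.2
finger_force: 98.6
```

>>> apply_moves --motion "0.002 0.0002 0 0 0 0;0.0015 0.0002 0 0 0 0;0.0015 0.0001 0 0 0 0;0.0015 0.0002 0 0 0 0;0.0015 0.0002 0 0 0 0;0.0015 0.0001 0 0 0 0;0.0005 0.0001 0 0 0 0;0 0 0 0 0 0"

```text
clock: 13.48
ee_pos: [511.7, -17.2, 58.9]
eef_rot: [-2.096, -2.335, 0.003]
ft_force: [-7.1, 1.4, 1.4]
gripper_width: 19.4
finger_force: 99.3
```

>>> apply_moves --motion "-0.012 -0.0013 0 0 0 0;-0.013 -0.0014 0 0 0 0;-0.002 0.018 0 0 0 0;-0.0037 0.033 0 0 0 0;-0.0042 0.038 0 0 0 0;-0.0042 0.038 0 0 0 0;-0.0031 0.028 0 0 0 0;-0.0015 0.014 0 0 0 0;0 0 0 0 0 0;0.008 0.0009 0 0 0 0"

```text
clock: 14.32
ee_pos: [476.7, 149.9, 59.2]
eef_rot: [-2.096, -2.34, 0.001]
ft_force: [1.1, -0.2, -2.3]
gripper_width: 19.3
finger_force: 98.7
```

>>> apply_moves --motion "0.006 0.0006 0 0 0 0;0.003 0.0003 0 0 0 0;0.002 0.0002 0 0 0 0;0 0 0 0 0 0"

```text
clock: 14.65
ee_pos: [489.0, 149.9, 59.2]
eef_rot: [-2.1, -2.337, 0.0]
ft_force: [-0.9, 0.1, -3.0]
gripper_width: 19.2
finger_force: 98.7
```

>>> apply_moves --motion "0.002 0.0002 0 0 0 0;0.0015 0.0002 0 0 0 0;0.0015 0.0001 0 0 0 0;0.0015 0.0002 0 0 0 0;0.001 0.0001 0 0 0 0;0 0 0 0 0 0"

```text
clock: 15.15
ee_pos: [494.7, 151.3, 59.0]
eef_rot: [-2.097, -2.335, 0.004]
ft_force: [-6.3, -1.5, 0.8]
gripper_width: 19.2
finger_force: 99.3
```

>>> apply_moves --motion "0.001 0.0001 0 0 0 0;0.001 0.0001 0 0 0 0;0 0 0 0 0 0"

```text
clock: 15.4
ee_pos: [496.4, 151.6, 58.9]
eef_rot: [-2.097, -2.335, 0.005]
ft_force: [-7.4, 0.3, 1.0]
gripper_width: 19.2
finger_force: 99.3
```

```bash
python3 - <<'E'
from h import *
im=snap('scene','s4.png');im=snap('top','t4.png')
z=lambda f,a: cv2.resize(cv2.imread('pics/'+f)[a[0]:a[1],a[2]:a[3]],(400,400),interpolation=cv2.INTER_CUBIC)
cv2.imwrite('pics/c4.png',np.hstack([z('s4.png',(190,290,290,390)),z('t4.png',(180,270,275,365))]))
E
```

```text
(no output)
```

View pics/c4.png

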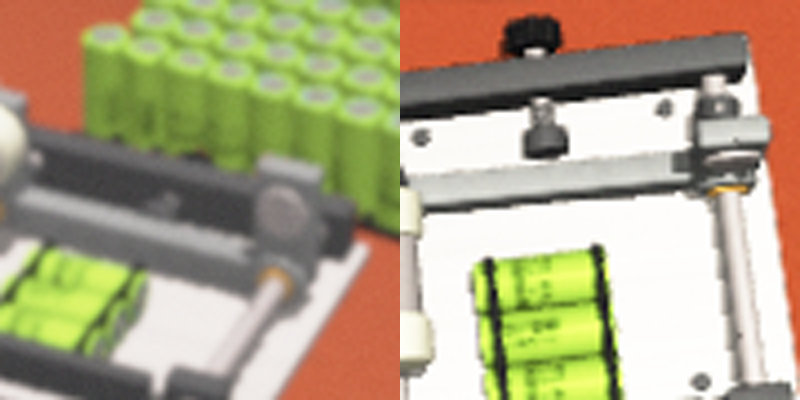

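The crops show the right boss still a few mm from its collar at (735,110). The cells are untouched. Next is the right end, pushed until the force rises.

>>> apply_moves --motion "-0.012 -0.0013 0 0 0 0;-0.013 -0.0014 0 0 0 0;0.002 -0.018 0 0 0 0;0.0037 -0.033 0 0 0 0;0.0042 -0.038 0 0 0 0;0.0042 -0.038 0 0 0 0;0.0031 -0.028 0 0 0 0;0.0015 -0.014 0 0 0 0;0 0 0 0 0 0;0.008 0.0009 0 0 0 0"

```text
clock: 16.33
ee_pos: [498.9, -19.4, 59.2]
eef_rot: [-2.099, -2.335, 0.001]
ft_force: [-0.4, -0.2, -2.1]
gripper_width: 19.2
finger_force: 98.7
```

>>> apply_moves --motion "0.006 0.0006 0 0 0 0;0.003 0.0003 0 0 0 0;0.002 0.0002 0 0 0 0;0.0015 0.0002 0 0 0 0;0.0015 0.0002 0 0 0 0;0.0015 0.0001 0 0 0 0;0.001 0.0001 0 0 0 0;0 0 0 0 0 0"

```text
clock: 17.0
ee_pos: [514.7, -16.5, 58.9]
eef_rot: [-2.095, -2.336, 0.003]
ft_force: [-7.6, 3.1, 1.0]
gripper_width: 18.8
finger_force: 99.4
```

>>> apply_moves --motion "0.001 0.0001 0 0 0 0;0.001 0.0001 0 0 0 0;0 0 0 0 0 0"

```text
clock: 17.25
ee_pos: [516.6, -16.2, 58.9]
eef_rot: [-2.095, -2.336, 0.003]
ft_force: [-7.5, 2.1, 2.3]
gripper_width: 19.1
finger_force: 99.4
```

>>> apply_moves --motion "0.001 0.0001 0 0 0 0;0.001 0.0001 0 0 0 0;0 0 0 0 0 0"

```text
clock: 17.5
ee_pos: [517.2, -15.9, 58.7]
eef_rot: [-2.094, -2.333, 0.007]
ft_force: [-16.7, 1.9, 6.7]
gripper_width: 19.5
finger_force: 100.4
```

The force rose to 17 N, so the right end is home. Now I'll finish the left.

>>> apply_moves --motion "-0.012 -0.0013 0 0 0 0;-0.013 -0.0014 0 0 0 0;-0.002 0.018 0 0 0 0;-0.0037 0.033 0 0 0 0;-0.0042 0.038 0 0 0 0;-0.0042 0.038 0 0 0 0;-0.0031 0.028 0 0 0 0;-0.0015 0.014 0 0 0 0;0 0 0 0 0 0;0.008 0.0009 0 0 0 0"

```text
clock: 18.33
ee_pos: [483.6, 150.8, 59.2]
eef_rot: [-2.095, -2.34, 0.002]
ft_force: [-0.1, 0.2, -2.1]
gripper_width: 19.3
finger_force: 98.8
```

>>> apply_moves --motion "0.006 0.0006 0 0 0 0;0.003 0.0003 0 0 0 0;0.002 0.0002 0 0 0 0;0.002 0.0002 0 0 0 0;0.0015 0.0002 0 0 0 0;0.001 0.0001 0 0 0 0;0.001 0.0001 0 0 0 0;0 0 0 0 0 0"

```text
clock: 19.0
ee_pos: [498.0, 151.2, 58.7]
eef_rot: [-2.097, -2.331, 0.01]
ft_force: [-16.8, -2.2, 7.0]
gripper_width: 19.3
finger_force: 100.8
```

>>> apply_moves --motion "0.001 0.0001 0 0 0 0;0.001 0.0001 0 0 0 0;0 0 0 0 0 0"

```text
clock: 19.25
ee_pos: [498.4, 151.4, 58.4]
eef_rot: [-2.095, -2.329, 0.014]
ft_force: [-23.9, -2.1, 11.1]
gripper_width: 19.4
finger_force: 102.0
```

>>> apply_moves --motion "-0.01 -0.0011 0 0 0 0;-0.015 -0.0016 0 0 0 0;-0.015 -0.0016 0 0 0 0;0 0 0.02 0 0 0;0 0 0.03 0 0 0;0 0 0.03 0 0 0;0 0 0 0 0 0;0 0 0 0 0 0"

```text
clock: 19.92
ee_pos: [463.8, 147.4, 140.3]
eef_rot: [2.098, 2.336, 0.003]
ft_force: [-0.4, -0.1, -2.7]
gripper_width: 19.1
finger_force: 99.0
```

>>> apply_moves --motion "0 0.016 0 0 0 3;0 0.0185 0 0 0 7;0 0.0185 0 0 0 7;0 0.0185 0 0 0 7;0 0.0185 0 0 0 7;0 0.0185 0 0 0 7;0 0.0185 0 0 0 7;0 0.0185 0 0 0 7;0 0.0185 0 0 0 7;0 0.016 0 0 0 7"

```text
clock: 20.75
ee_pos: [462.4, 328.3, 137.3]
eef_rot: [-0.477, -3.102, 0.003]
ft_force: [0.3, 0.1, -2.2]
gripper_width: 19.4
finger_force: 99.0
```

>>> apply_moves --motion "0 0 0 0 0 6;0 0 0 0 0 0;0 0 0 0 0 0;0 0 0 0 0 0"

```text
clock: 21.08
ee_pos: [462.8, 327.1, 138.4]
eef_rot: [-0.329, -3.123, 0.001]
ft_force: [-0.0, 0.7, -2.2]
gripper_width: 19.4
finger_force: 99.0
```

```bash
python3 - <<'E'
from h import *
s=r.read_state(); print(s['ee_pos'],s['eef_rot'])
snap('scene','s5.png');snap('top','t5.png')
z=lambda f,a: cv2.resize(cv2.imread('pics/'+f)[a[0]:a[1],a[2]:a[3]],(400,400),interpolation=cv2.INTER_CUBIC)
cv2.imwrite('pics/c5.png',np.hstack([z('s5.png',(190,300,130,240)),z('t5.png',(175,285,255,365))]))
E
```

```text
[462.82902799 327.07299921 138.41229502] [-3.28932071e-01 -3.12287498e+00  1.45830174e-03]
```

View pics/c5.png

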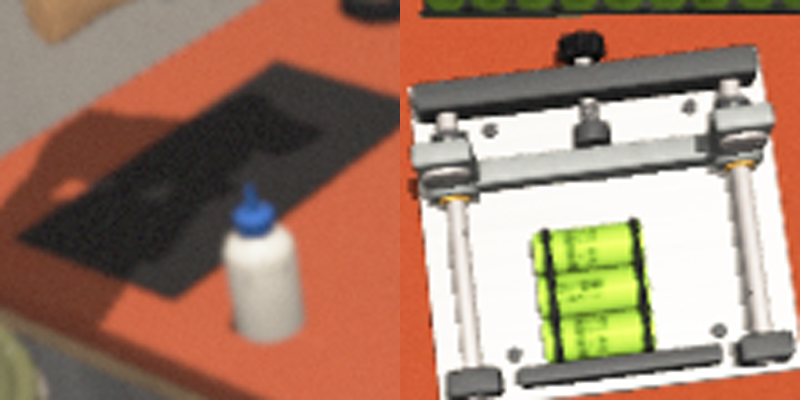

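Both lugs now cover their collars and the crosshead is parallel to the rear block. I'll lower the mallet.

>>> apply_moves --motion "0 0 -0.025 0 0 0;0 0 -0.03 0 0 0;0 0 -0.03 0 0 0;0 0 -0.02 0 0 0;0 0 -0.01 0 0 0;0 0 -0.007 0 0 0;0 0 -0.003 0 0 0;0 0 0 0 0 0;0 0 0 0 0 0"

```text
clock: 21.93
ee_pos: [463.6, 328.0, 15.4]
eef_rot: [0.323, 3.123, 0.001]
ft_force: [0.6, -0.5, -2.0]
gripper_width: 19.6
finger_force: 99.0
```

>>> apply_moves --motion "0 0 -0.0015 0 0 0;0 0 -0.0015 0 0 0;0 0 0 0 0 0"

```text
clock: 22.18
ee_pos: [463.0, 327.8, 11.5]
eef_rot: [0.323, 3.125, 0.0]
ft_force: [-0.5, 0.2, -2.9]
gripper_width: 19.2
finger_force: 99.0
```

>>> apply_moves --motion "0 0 -0.0015 0 0 0;0 0 0 0 0 0;0 0 0 0 0 0"

```text
clock: 22.43
ee_pos: [463.1, 327.9, 10.0]
eef_rot: [0.323, 3.124, 0.0]
ft_force: [0.2, 1.0, -1.3]
gripper_width: 19.2
finger_force: 99.5
```

>>> apply_moves --motion "0 0 0 0 0 0;0 0 0 0 0 0;0 0 0 0 0 0;0 0 0 0 0 0;0 0 0 0 0 0;0 0 0 0 0 0;0 0 0 0 0 0;0 0 0 0 0 0" --grip 0

```text
clock: 23.1
ee_pos: [463.0, 327.8, 9.8]
eef_rot: [-0.323, -3.125, 0.0]
ft_force: [0.8, -0.4, -0.4]
gripper_width: 85.4
finger_force: 0.0
```

>>> apply_moves --motion "0 0 0.01 0 0 0;0 0 0.02 0 0 0;0 0 0.035 0 0 0;0 0 0.035 0 0 0;0 0 0.035 0 0 0;0 0 0.03 0 0 0;-0.03 0.01 0.02 0 0 0;-0.03 0.01 0 0 0 0;0 0 0 0 0 0;0 0 0 0 0 0"

```text
clock: 23.93
ee_pos: [402.1, 348.2, 196.0]
eef_rot: [0.32, 3.124, 0.001]
ft_force: [0.4, -0.3, 0.3]
gripper_width: 85.6
finger_force: 0.0
```

```bash
python3 - <<'E'
from h import *
c=eyes.calibration('wrist'); np.save('w6.npy',c,allow_pickle=True); snap('wrist','w6.png'); snap('top','t6.png')
z=lambda f,a: cv2.resize(cv2.imread('pics/'+f)[a[0]:a[1],a[2]:a[3]],(400,400),interpolation=cv2.INTER_CUBIC)
cv2.imwrite('pics/c6.png',np.hstack([z('w6.png',(0,480,80,560)),z('t6.png',(175,285,255,365))]))
E
```

```text
(no output)
```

View pics/c6.png

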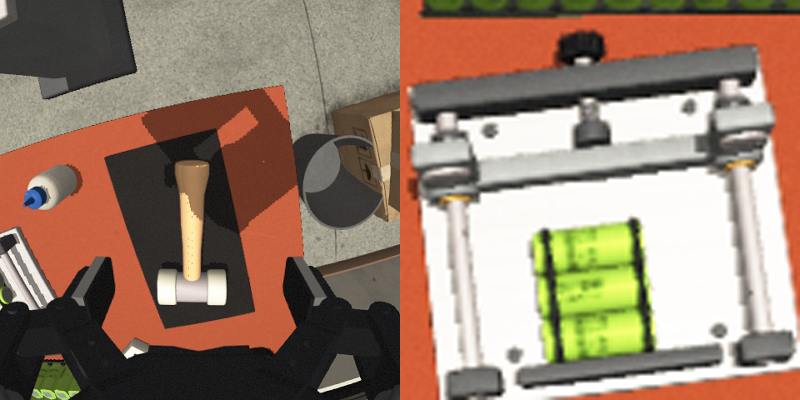

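The mallet lies wholly on its mat, with the head at (192,288) and the knob at (192,165). The crosshead is home and the cells are in place.

```bash
python3 -c "
from cell import r
print(r.sign_off())"
```

```text
the job is handed in; nothing more can be done
None
```

I walked the crosshead back until both ends stopped firmly at their collars (push force rose to about 17 N on the right and 24 N on the left), laid the mallet back flat on its mat, and handed the job in at about 24 s; no verdict was returned.

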